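Nest the shielding cans and fit the pinned cover plate

ROBOT

A 7-joint arm with a two-finger parallel gripper is mounted at the origin on the work surface. World frame = base frame: x ahead of the robot, y to its left, z up, the work surface at z = 0. Lengths are in m, angles in rad, forces in N, time in s.
With the tool pointing down it reaches from about 0.425 to 0.875 m from the base axis. Payload 9.9 kg.
Tool frame: the origin (TCP) lies at the very end of the fingers, on their centre line; the grasp point (between the pads) lies arm.pinch_z behind it (arm.pinch_z is the distance from the TCP to the grasp point, in m); z points along the fingers, y is the line along which they close (so a half turn about z gives the same grasp; the last joint's range is limited). The gripper opens to 85 mm and grips with 20 to 120 N. Pads are 22 mm wide; open, the fingers measure 114 mm over their backs; the gripper's body (76 mm by 85 mm) begins 54 mm behind the grasp point. The pads swing forward as they close: fully open they stand 13 mm farther back than shut.
Start: joints at [1.105, 0.576, 0.025, 1.437, -0.015, 1.129, -0.057], TCP at [0.252, -0.626, 0.231] pointing down, gripper open.
Joint ranges: [-2.76, 2.76], [-0.34, 2.15], [-1.52, 1.57], [0.19, 2.46], [-1.09, 4.23], [0.17, 1.99], [-2.82, 2.82]. Speed limits (rad/s): [2.22, 2.22, 3.01, 3.01, 3.14, 3.14, 3.14].

INTERFACE

Orientations are given as a unit quaternion [w, x, y, z].
In Python, from rig import arm gives the robot as it stands. The module is installed in compiled form; this text tells all that it offers.
- The arm moves only by the shell command python3 -m handwheel 'ROWS' [FORCE]. ROWS is JSON, one flat list of numbers, 7 for each row, row after row: the shift along the tool's x, y, z in mm, then the turn, a rotation vector about the tool's x, y, z in degrees, then the opening, from -1 (shut) to 1 (fully open), so that 0 is half open. A call has 1 to 5 rows; each row is the pose to reach, as a shift and turn from the pose commanded when the call began, along the tool's axes at that moment; what a row does not reach only later rows make up. A row lasts 1/8 s, in which the tool goes at most 62.5 mm and 10.7 degrees, less where a joint would pass 70% of its speed; a pose out of reach is approached as far as the arm can. A call with a gripper value outside its range is refused whole. The fingers move at their own pace and stop on an object; FORCE is the grip in N (left out, the last holds). Time passes only in rows, so rows that repeat a pose let the fingers close. It gives the time, the measured TCP pose, the force, the opening and the grip force at its end, in the units of the state.
- arm.observe(): the state, without advancing time (a new reading comes with each control period).
- arm.capture(name): name is "side" or "top"; returns (picture, depth): 400x640x3 uint8, blue, green, red; 400x640 float32, m along the optical axis (not along the pixel's ray), 0 where there is no reading.
- arm.camera_model(name): a dict with "intrinsics" (3x3 intrinsics, pixels), "camera_from_world" (4x4, takes a point from world to camera coordinates). Camera axes: x right, y down, z forward; pixel columns grow to the right and rows downward; lengths in m; the calibration is good to about 2 mm. A picture is of the moment at which its call begins. camera_model takes no time and is no camera call.
- arm.job_done(): hands the job in; it is judged then, once.
The state is a dict: "clock": time; "qpos": joint angles; "dq": joint speeds; "joint_torque": joint torques, N m; "eef_pos": TCP position; "tcp_rot": TCP orientation; "force": force on the tool from outside, world axes, zero at the start; "wrist_torque": the same for the moment, N m; "finger_gap": finger opening in m; "gripper_force": force on a finger pad.
Only numpy, scipy, OpenCV 4.12 (cv2) and the standard library are available. Lean on these libraries where they do the work, as an engineer would, in place of code of your own. Each camera call takes 0.05 s, during which the arm holds its last target. There are 200 camera calls.

TASK

Put the sensor shield together: stand the wide loose can upright inside the can that is fixed in the stand, and the narrow loose can upright inside the wide one, each fully down on the floor of the one around it. Then lift the cover plate by its handle and lower it gently over the stand's two locating pins, without dropping it, until it rests flush on all four pillars. Let go of everything and leave the other things on the bench where they are.

Things in the scene. Friction and masses are not known exactly. Their poses are not given: they have to be found in the camera images.
- stand: Fixed aluminium base 170 (x) x 130 (y) x 12 mm; origin: centre of the underside. In its middle a fixed open steel can: outer diameter 87, inner 80, rim 52 mm above the table. At (+-70, +-50) mm four pillars, diameter 18, flat tops 118 mm above the table; those at (+70, +50) and (-70, -50) carry a locating pin, diameter 12, 24 mm long, top 8 mm tapering to 5. A half turn looks the same.
- can_floor (a point): Centre of the inner floor of the stand's fixed can, 17 mm above the table; axes as the stand's.
- pillar_top (a point): Middle of the stand at the height of the pillar tops, 118 mm above the table, where the middle of the cover's underside must come; axes as the stand's.
- pin_a (a point): Top of the pin at (+70, +50) mm of the stand, 142 mm above the table.
- pin_b (a point): Top of the pin at (-70, -50) mm of the stand, 142 mm above the table.
- wide_can: Loose open steel can standing mouth up: outer diameter 64, wall 3, height 65, floor 4 mm thick, about 0.14 kg. Origin: centre of the underside; z along its axis to the mouth. Can be gripped across its outside near the rim; in place its rim stands 30 mm above the fixed can's rim.
- narrow_can: Loose open steel can standing mouth up: outer diameter 42, wall 3, height 90, floor 4 mm thick, about 0.11 kg. Origin: centre of the underside; z along its axis to the mouth. In place inside the wide can its rim stands 29 mm above the wide can's rim and 7 mm below the pillar tops.
- cover: Loose aluminium cover plate 170 (its x) x 130 (its y) x 10 mm lying flat, about 0.45 kg, with two through holes of diameter 14.5 mm at (+70, +50) and (-70, -50) mm. A half turn about z gives the same plate: either way round fits. Origin: centre of the underside; z up through the handle. On top a black bar handle.
- cover_handle (a point): Middle of the cover's handle bar, 38 mm above the plate's underside. The bar runs along the cover's x, 100 mm long, 12 mm wide (along y), 14 mm high, free space of 21 mm between it and the plate, legs at +-44 mm.
- hole_a (a point): Mouth of the hole at (+70, +50) mm, at the cover's underside.
- hole_b (a point): Mouth of the hole at (-70, -50) mm, at the cover's underside.
- pulley: Bystander, leave it: dark steel belt pulley lying flat, diameter 60, height 32 mm. Origin: centre of the underside.
- spanner: Bystander, leave it: open spanner lying flat in front of the task's things, along its x.
- driver: Bystander, leave it: screwdriver lying along its x, at the far side.
- spacer: Bystander, leave it: aluminium ring, outer diameter 68, bore 44, height 30 mm, open at both ends. Origin: centre of the underside.
- jar: Bystander, leave it: amber glass jar, diameter 60, height 85 mm. Origin: centre of the underside.
- motor: Bystander, leave it: small square motor 57 x 57 x 57 mm with a shaft. Origin: centre of the underside.
- carton: Bystander, leave it: closed cardboard carton 120 x 90 x 50 mm. Origin: centre of the underside.
Not all that is in view belongs to the job. Leave any pink or yellow look-alike of the wide_can alone. What is shaped like the cover but green is not meant.

How it is judged:
By the outcome, as a careful person would: the job done as asked, in the order asked, and still so for the second after the job is handed in, with the robot touching nothing.
It also fails if it takes over 72 s, if anything falls off the work surface, if the arm or the gripper's body presses on something with over 40 N, if the wrist force passes 120 N, or if a joint passes its speed limit or range.

## Working session

There is one attempt and no reset: what is moved stays moved. The work goes in short steps, Python scripts to look and compute and a shell command to move; the robot and the scene stay as the last step left them, time stands still between calls to the robot, and variables do not carry over. Pictures are saved under pics/ and viewed, at most 10 in all, crops included, and the job is handed in when it is done.

```bash
mkdir -p pics; cat > h.py <<'E'
import numpy as np, cv2
from rig import arm
from scipy.spatial.transform import Rotation as R
def cam(n):
    m=arm.camera_model(n); return np.array(m["intrinsics"]),np.array(m["camera_from_world"])
def ray(n,uv,z):
    K,T=cam(n); uv=np.atleast_2d(uv).astype(float); d=np.c_[uv,np.ones(len(uv))]@np.linalg.inv(K).T@T[:3,:3]
    c=-T[:3,:3].T@T[:3,3]; return c+d*((z-c[2])/d[:,2])[:,None]
def world(n,depth):
    K,T=cam(n); v,u=np.mgrid[:400,:640]; p=np.stack([u,v,np.ones_like(u)],-1)@np.linalg.inv(K).T*depth[...,None]
    return (p-T[:3,3])@T[:3,:3]
def proj(n,p):
    K,T=cam(n); q=(np.atleast_2d(p)@T[:3,:3].T+T[:3,3])@K.T; return q[:,:2]/q[:,2:]
def togo(p,yaw=None):
    "shift (mm, tool axes) from measured TCP to world point p; turn about tool z to bring tool y to world yaw deg"
    s=arm.observe(); r=R.from_quat(np.roll(s["tcp_rot"],-1)).as_matrix()
    y=np.degrees(np.arctan2(r[1,1],r[0,1])); out=(r.T@(np.array(p)-s["eef_pos"])*1000).round(1)
    t=None if yaw is None else round(-((yaw-y+90)%180-90),1)
    return out,"tool-y yaw",y.round(1),"turn z",t,"tilt",r[:,2].round(3)
E
python3 - <<'E'
from h import *
for n in("side","top"):
    b,d=arm.capture(n); cv2.imwrite(f"pics/{n}0.png",b); np.savez(f"{n}0.npz",b=b,d=d)
    K,T=cam(n); print(n,K.round(1).tolist(),(-T[:3,:3].T@T[:3,3]).round(3),T[2,:3].round(2))
s=arm.observe();print(s,arm.pinch_z)
E
```

```text
side [[426.1, 0.0, 317.9], [0.0, 426.1, 197.1], [0.0, 0.0, 1.0]] [0.171 0.811 0.971] [ 0.29 -0.65 -0.71]
top [[428.5, 0.0, 321.5], [0.0, 428.5, 205.5], [0.0, 0.0, 1.0]] [0.27  0.005 1.351] [ 0.21  0.02 -0.98]
{'clock': 0.1, 'qpos': array([ 1.105203  ,  0.57641301,  0.0248524 ,  1.43781903, -0.01499116,
        1.12899273, -0.05650157]), 'dq': array([-0.00290008, -0.00142074, -0.00133479, -0.00093311, -0.0006767 ,
        0.00224518,  0.00213535]), 'joint_torque': array([ 5.06939425e-03, -7.67306399e+01,  2.25752927e+00, -2.86605763e+01,
        1.58783543e-02,  8.54162208e-03, -4.10600501e-05]), 'eef_pos': array([ 0.25134785, -0.62602718,  0.2305543 ]), 'tcp_rot': array([-7.01475283e-04,  9.81831342e-01,  1.89754294e-01, -1.78074640e-04]), 'force': array([-0.63221528, -0.50385233,  0.01599614]), 'wrist_torque': array([ 0.0095737 ,  0.03707443, -0.07733581]), 'gripper_force': 0.0, 'finger_gap': 0.0855841813528527} 0.0187
```

View pics/top0.png

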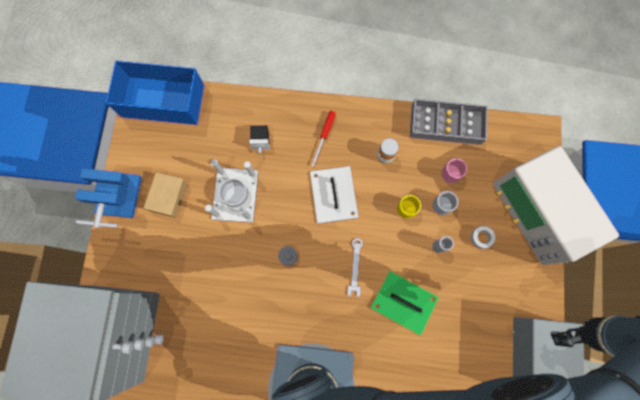

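View pics/side0.png

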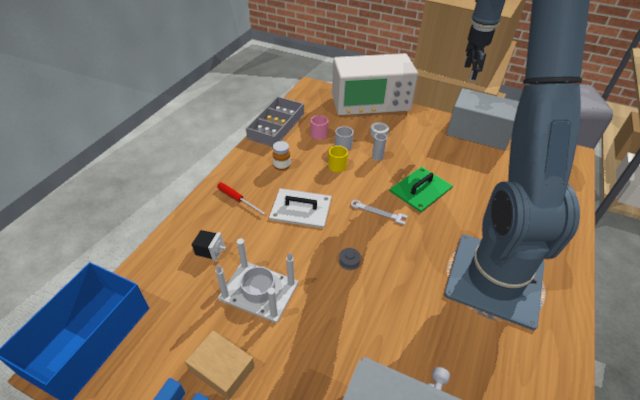

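Top view: stand at (234,194), white cover (334,194), pulley (288,256), green plate (405,302, not meant). Wide-can candidates are steel (446,203), yellow (410,206) and pink (455,170). The plain steel one at (446,203) fits, since the coloured ones are look-alikes. The narrow can is at (444,244). The ring at (484,238) is the spacer: low and open at both ends.

```bash
cat > meas.py <<'E'
from h import *
def clouds():
    return {n:(lambda f:(f["b"],f["d"],world(n,f["d"])))(np.load(f"{n}0.npz")) for n in("side","top")}
E
python3 - <<'E'
from meas import *
C=clouds(); b=C["top"][0]
a=cv2.resize(b[150:270,380:520],None,fx=4,fy=4,interpolation=cv2.INTER_CUBIC)
cv2.imwrite("pics/crop.png",a)
def sel(n,c,r,z0,z1):
    P=C[n][2].reshape(-1,3);D=C[n][1].ravel()>0
    m=D&(np.hypot(P[:,0]-c[0],P[:,1]-c[1])<r)&(P[:,2]>z0)&(P[:,2]<z1); return P[m]
for name,uv,h,rad in(("wide",(446,203),.065,.032),("narrow",(444,244),.09,.021),("standcan",(234,194),.052,.042)):
    c0=ray("top",uv,h)[0]
    for n in("side","top"):
        Q=sel(n,c0,rad+.02,h-.012,h+.008)
        (x,y),r=cv2.minEnclosingCircle(Q[:,:2].astype(np.float32)) if len(Q) else ((0,0),0)
        print(name,n,c0.round(3),len(Q),round(x,4),round(y,4),round(r,4),np.median(Q[:,2]).round(4) if len(Q) else 0)
# stand pillars
c0=ray("top",(234,194),.118)[0]
for n in("side","top"):
    Q=sel(n,c0,.13,.108,.15)
    cl=[]
    for q in Q:
        for k in cl:
            if np.hypot(*(np.mean(k,0)-q)[:2])<.03: k.append(q);break
        else: cl.append([q])
    for k in cl: print("pillar",n,len(k),np.mean(k,0).round(4),np.max(k,0)[2].round(3))
# cover: white mask in top
for n,uv in(("top",(334,194)),("side",(300,208))):
    P=C[n][2];b=C[n][0].astype(int);c0=ray(n,uv,.01)[0]
    near=np.hypot(P[...,0]-c0[0],P[...,1]-c0[1])<.13
    bright=(b.min(2)>130)&(b.max(2)-b.min(2)<40)&near
    k=max(cv2.findContours(bright.astype(np.uint8),0,1)[0],key=cv2.contourArea)
    w=ray(n,k[:,0],.010)[:,:2]; print("cover",n,[np.round(x,4) for x in cv2.minAreaRect((w*1000).astype(np.float32))])
    dark=(b.max(2)<60)&near; 
    k=max(cv2.findContours(dark.astype(np.uint8),0,1)[0],key=cv2.contourArea)
    w=ray(n,k[:,0],.038)[:,:2]; print("handle",n,[np.round(x,4) for x in cv2.minAreaRect((w*1000).astype(np.float32))])
E
```

```text
wide side [ 0.588 -0.355  0.065] 108 0.5955 -0.3535 0.0368 0.06
wide top [ 0.588 -0.355  0.065] 103 0.5958 -0.36 0.0327 0.0618
narrow side [ 0.457 -0.348  0.09 ] 70 0.4611 -0.351 0.0238 0.0851
narrow top [ 0.457 -0.348  0.09 ] 70 0.4617 -0.3547 0.0215 0.0862
standcan side [0.551 0.299 0.052] 257 0.5599 0.3122 0.0454 0.0489
standcan top [0.551 0.299 0.052] 140 0.5602 0.3063 0.0442 0.0482
pillar side 49 [0.6297 0.2653 0.1158] 0.121
pillar side 62 [0.4899 0.2619 0.1237] 0.141
pillar side 67 [0.6251 0.3664 0.1237] 0.144
pillar side 58 [0.4874 0.3602 0.1166] 0.122
pillar top 34 [0.6261 0.3578 0.1223] 0.143
pillar top 32 [0.6313 0.2594 0.1156] 0.12
pillar top 32 [0.4881 0.3541 0.1155] 0.12
pillar top 35 [0.4912 0.2532 0.123 ] 0.139
cover top [array([593.7735,  -8.4436]), array([174.0689, 133.531 ]), np.float64(14.0723)]
handle top [array([548.9804, -20.1606]), array([6.3984, 0.    ]), np.float64(5.5135)]
cover side [array([593.4814,  -5.2868]), array([172.2311, 136.3015]), np.float64(14.3154)]
handle side [array([588.9974,   1.3338]), array([98.9971, 34.3177]), np.float64(14.0986)]
```

View pics/crop.png

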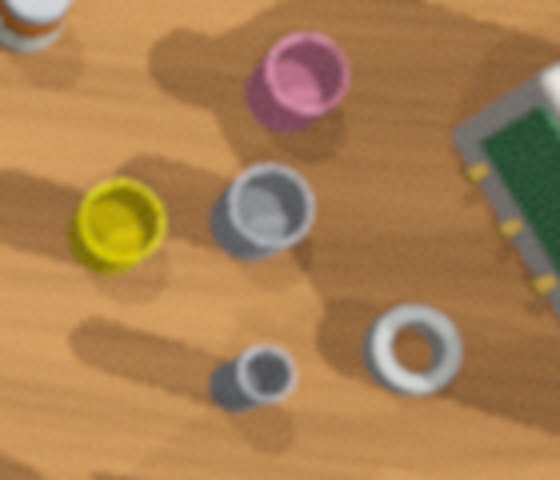

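The crop confirms it: the plain grey wide can has its rim centre at crop (272,205), i.e. (448,201). The yellow one is to its left, the pink one above it, the narrow can at (447,243.5), and the ring spacer at lower right.

```bash
python3 - <<'E'
from h import *
print(ray("top",[(448,201)],.065).round(4),ray("top",[(446.7,243.5)],.09).round(4))
print(togo([.594,-.357,.231],92))
E
```

```text
[[ 0.5949 -0.3612  0.065 ]] [[ 0.4593 -0.3557  0.09  ]]
(array([ 4.182e+02, -1.220e+02, -3.000e-01]), 'tool-y yaw', np.float64(-68.1), 'turn z', np.float64(19.9), 'tilt', array([-0.001,  0.001, -1.   ]))
```

```bash
python3 -m handwheel '[60,-17,0,0,0,5,1, 120,-35,0,0,0,10,1, 180,-52,0,0,0,15,1, 240,-70,0,0,0,20,1, 300,-87,0,0,0,20,1]' 60; python3 -c "
from h import *
print(togo([.595,-.359,.115],92))"
```

```text
clock: 0.72
eef_pos: [0.4988, -0.4323, 0.231]
tcp_rot: [-0.0, 1.0, 0.016, -0.0]
force: [0.5, -1.6, 0.5]
finger_gap: 0.0857
gripper_force: 0.0
(array([ 98.5, -70.2, 115.9]), 'tool-y yaw', np.float64(-88.2), 'turn z', np.float64(-0.2), 'tilt', array([-0.001,  0.   , -1.   ]))
```

```bash
python3 -m handwheel '[50,-35,20,0,0,0,1, 98,-70,60,0,0,0,1, 98,-70,110,0,0,0,1, 98,-70,116,0,0,0,1, 98,-70,116,0,0,0,1]' ; python3 -c "
from h import *
print(togo([.595,-.359,.034],92))
b,d=arm.capture('side');cv2.imwrite('pics/s1.png',cv2.resize(b[80:200,290:440],None,fx=4,fy=4))"
```

```text
clock: 1.35
eef_pos: [0.5924, -0.3622, 0.1162]
tcp_rot: [0.0, 1.0, 0.016, -0.0]
force: [0.1, -0.9, 0.5]
finger_gap: 0.0855
gripper_force: 0.0
(array([ 2.7, -3.2, 82.2]), 'tool-y yaw', np.float64(-88.2), 'turn z', np.float64(-0.2), 'tilt', array([-0.   , -0.001, -1.   ]))
```

View pics/s1.png

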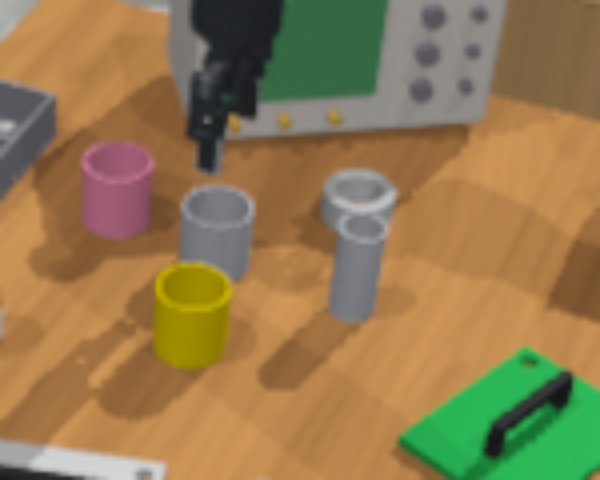

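The gripper is just above the grey can (rim at crop (218,207), i.e. px (344.5,132)), with the yellow can in front of it and the pink one to its left.

```bash
python3 -c "
from h import *
print(ray('side',[(344.5,131.8)],.065).round(4),ray('side',[(290+362/4,80+228/4)],.09).round(4),proj('side',[.5935,-.3605,.116]))
p=arm.observe()['eef_pos'];print(p,togo([.595,-.359,.034]))"
```

```text
[[ 0.5927 -0.3549  0.065 ]] [[ 0.4591 -0.3492  0.09  ]] [[345.76605486 118.92354167]]
[ 0.59290837 -0.3627859   0.11735907] (array([ 2.1, -3.9, 83.4]), 'tool-y yaw', np.float64(-88.2), 'turn z', None, 'tilt', array([ 0.001, -0.002, -1.   ]))
```

```bash
python3 -m handwheel '[1,-4,30,0,0,0,1, 1,-4,60,0,0,0,1, 1,-4,80,0,0,0,1, 1,-4,82,0,0,0,1, 1,-4,82,0,0,0,1]' ; python3 -c "
from h import *
print(togo([.594,-.358,.034],92))"
```

```text
clock: 2.02
eef_pos: [0.5945, -0.3576, 0.0347]
tcp_rot: [0.001, 1.0, 0.016, 0.001]
force: [0.3, 0.1, 0.7]
finger_gap: 0.0853
gripper_force: 0.0
(array([-0.5,  0.4,  0.7]), 'tool-y yaw', np.float64(-88.2), 'turn z', np.float64(-0.2), 'tilt', array([ 0.002, -0.001, -1.   ]))
```

```bash
python3 -m handwheel '[0,0,0,0,0,0,-1, 0,0,0,0,0,0,-1, 0,0,0,0,0,0,-1, 0,0,0,0,0,0,-1, 0,0,0,0,0,0,-1]' 60;  python3 -m handwheel '[0,0,-10,0,0,0,-1, 0,0,-40,0,0,0,-1, 0,0,-80,0,0,0,-1, 0,0,-120,0,0,0,-1, 0,0,-170,0,0,0,-1]'
```

```text
clock: 2.65
eef_pos: [0.5948, -0.3573, 0.0349]
tcp_rot: [0.001, 1.0, 0.016, 0.001]
force: [-0.1, 0.2, 6.2]
finger_gap: 0.0612
gripper_force: 67.1
clock: 3.28
eef_pos: [0.5934, -0.3562, 0.2046]
tcp_rot: [-0.0, 1.0, 0.016, -0.001]
force: [-0.1, -0.1, -1.3]
finger_gap: 0.0612
gripper_force: 66.2
```

```bash
python3 -m handwheel '[0,-40,-5,0,0,0,-1, 0,-100,-5,0,0,0,-1, 0,-160,-5,0,0,0,-1, 0,-220,-5,0,0,0,-1, 0,-280,-5,0,0,0,-1]';  python3 -m handwheel '[-5,-60,0,0,0,0,-1, -10,-120,0,0,0,0,-1, -20,-180,0,0,0,0,-1, -30,-240,0,0,0,0,-1, -33,-300,0,0,0,0,-1]'; python3 -c "
from h import *
print(togo([.560,.309,.21],92))"
```

```text
clock: 3.9
eef_pos: [0.5845, -0.0749, 0.2091]
tcp_rot: [-0.0, 1.0, 0.016, 0.0]
force: [0.4, 0.9, -1.6]
finger_gap: 0.0614
gripper_force: 66.3
clock: 4.53
eef_pos: [0.5411, 0.2237, 0.2092]
tcp_rot: [-0.0, 1.0, 0.016, 0.0]
force: [1.3, 0.2, -1.9]
finger_gap: 0.0612
gripper_force: 66.3
(array([ 21.7, -84.6,  -0.8]), 'tool-y yaw', np.float64(-88.1), 'turn z', np.float64(-0.1), 'tilt', array([ 0.,  0., -1.]))
```

```bash
python3 -m handwheel '[11,-42,0,0,0,0,-1, 21,-84,0,0,0,0,-1, 21,-84,0,0,0,0,-1, 21,-84,0,0,0,0,-1]'; python3 - <<'E'
from h import *
print(togo([.560,.309,.21],92))
ims=[]
for n in("side","top"):
    b,d=arm.capture(n); u,v=proj(n,[.56,.309,.1])[0].astype(int); print(n,u,v)
    c=b[v-60:v+60,u-50:u+50]; ims.append(cv2.resize(c,(400,480),interpolation=cv2.INTER_CUBIC))
    c0=proj(n,[.56,.309,.052])[0]-[u-50,v-60]; cv2.circle(ims[-1],tuple((c0*4).astype(int)),4,(0,0,255),-1)
cv2.imwrite("pics/s2.png",np.hstack(ims))
E
```

```text
clock: 5.03
eef_pos: [0.5601, 0.3059, 0.2085]
tcp_rot: [0.0, 1.0, 0.016, -0.0]
force: [0.9, -0.1, -1.5]
finger_gap: 0.0614
gripper_force: 66.3
(array([-0. , -3.1, -1.5]), 'tool-y yaw', np.float64(-88.1), 'turn z', np.float64(-0.1), 'tilt', array([-0.   , -0.001, -1.   ]))
side 255 268
top 228 187
```

View pics/s2.png

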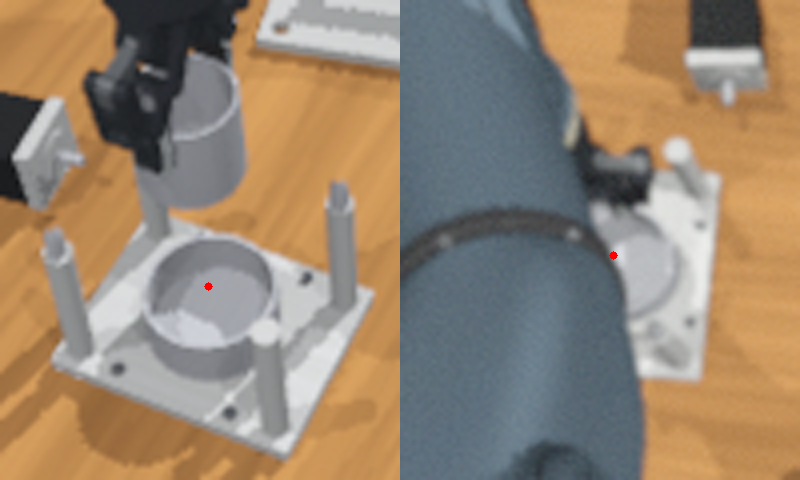

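Side view: the wide can hangs over the fixed can, whose rim centre is at about crop (210,293) against a predicted (208,286). In the top view the arm hides half of the stand.

```bash
python3 -c "
from h import *
print((proj('side',[.560,.306,.1736])[0]-[205,208])*4)"; python3 -m handwheel '[0,-3,20,0,0,0,-1, 0,-3,50,0,0,0,-1, 0,-3,80,0,0,0,-1, 0,-3,105,0,0,0,-1, 0,-3,105,0,0,0,-1]'; python3 - <<'E'
from h import *
print(togo([.560,.309,.052],92))
n="side";b,d=arm.capture(n)
cv2.imwrite("pics/s3.png",cv2.resize(b[240:330,205:305],None,fx=6,fy=6,interpolation=cv2.INTER_CUBIC))
E
```

```text
[192.74846516 164.46993799]
clock: 5.75
eef_pos: [0.5593, 0.3078, 0.102]
tcp_rot: [0.001, 1.0, 0.016, -0.001]
force: [-0.6, -0.1, -2.0]
finger_gap: 0.0613
gripper_force: 66.2
(array([ 0.9, -1.3, 50. ]), 'tool-y yaw', np.float64(-88.2), 'turn z', np.float64(-0.2), 'tilt', array([-0.003, -0.002, -1.   ]))
```

View pics/s3.png

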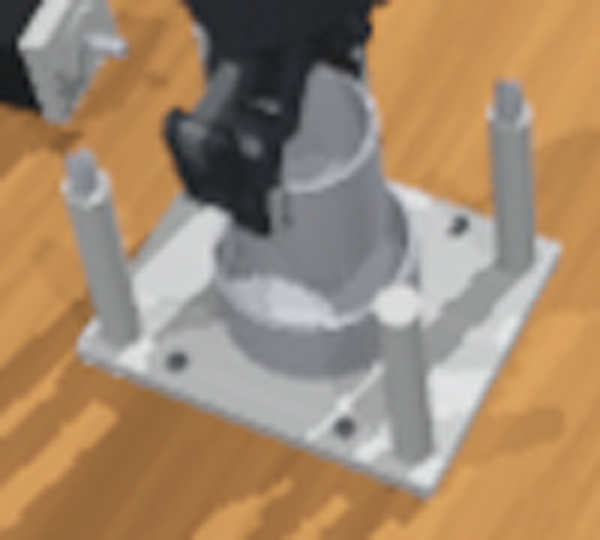

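The can hangs about 15 mm over the fixed rim and is centred to within about 3 mm (can axis at about x 307, ring at 316 in the crop).

```bash
python3 -m handwheel '[-1,-1,10,0,0,0,-1, -1,-1,22,0,0,0,-1, -1,-1,34,0,0,0,-1, -1,-1,44,0,0,0,-1, -1,-1,46,0,0,0,-1]'; python3 -m handwheel '[0,0,2,0,0,0,-1, 0,0,4,0,0,0,-1, 0,0,4,0,0,0,-1]'
```

```text
clock: 6.42
eef_pos: [0.5587, 0.3103, 0.0562]
tcp_rot: [0.0, 1.0, 0.016, -0.001]
force: [-0.8, 0.4, -1.7]
finger_gap: 0.0613
gripper_force: 66.2
clock: 6.8
eef_pos: [0.5592, 0.3105, 0.0534]
tcp_rot: [-0.0, 1.0, 0.016, 0.0]
force: [-0.3, -0.4, -1.2]
finger_gap: 0.0613
gripper_force: 66.2
```

```bash
python3 -m handwheel '[0,0,1,0,0,0,-1, 0,0,2,0,0,0,-1, 0,0,2,0,0,0,-1]'
```

```text
clock: 7.18
eef_pos: [0.5592, 0.3106, 0.0518]
tcp_rot: [-0.0, 1.0, 0.016, 0.0]
force: [-1.5, -0.3, 4.3]
finger_gap: 0.061
gripper_force: 66.7
```

```bash
python3 -m handwheel '[0,0,0,0,0,0,1, 0,0,0,0,0,0,1, 0,0,0,0,0,0,1, 0,0,0,0,0,0,1]'; python3 -m handwheel '[0,0,-20,0,0,0,1, 0,0,-60,0,0,0,1, 0,0,-110,0,0,0,1, 0,0,-160,0,0,0,1]';  python3 -m handwheel '[-10,60,0,0,0,0,1, -20,120,0,0,0,0,1, -30,180,0,0,0,0,1, -40,240,0,0,0,0,1, -50,300,0,0,0,0,1]';  python3 - <<'E'
from h import *
print(togo([.459,-.3525,.21],92))
ims=[]
for n in("side","top"):
    b,d=arm.capture(n); u,v=proj(n,[.559,.31,.07])[0].astype(int); print(n,u,v)
    c=b[v-60:v+60,u-50:u+50]; ims.append(cv2.resize(c,(400,480),interpolation=cv2.INTER_CUBIC))
cv2.imwrite("pics/s4.png",np.hstack(ims)); np.savez("topw.npz",b=b,d=d)
E
```

```text
clock: 7.68
eef_pos: [0.5591, 0.3105, 0.0512]
tcp_rot: [0.0, 1.0, 0.016, -0.0]
force: [0.5, 0.4, -0.6]
finger_gap: 0.0854
gripper_force: 0.0
clock: 8.18
eef_pos: [0.5589, 0.3104, 0.2128]
tcp_rot: [0.0, 1.0, 0.016, -0.0]
force: [1.0, 0.7, -1.0]
finger_gap: 0.0855
gripper_force: 0.0
clock: 8.8
eef_pos: [0.5186, 0.0072, 0.2115]
tcp_rot: [-0.0, 1.0, 0.016, 0.0]
force: [2.1, -0.4, -0.7]
finger_gap: 0.0851
gripper_force: 0.0
(array([-71.4, 357.5,   1.5]), 'tool-y yaw', np.float64(-88.1), 'turn z', np.float64(-0.1), 'tilt', array([ 0.001,  0.   , -1.   ]))
side 256 275
top 229 189
```

View pics/s4.png

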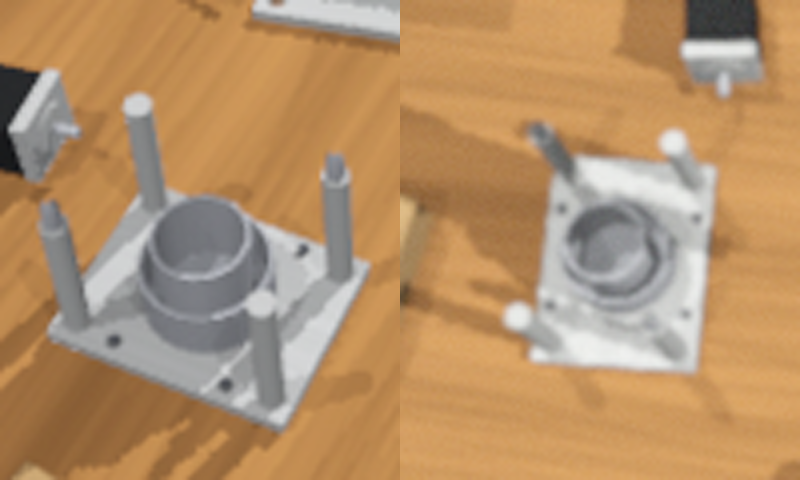

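The wide can stands upright, seated inside the fixed can (side rim centre at crop (203,238), top at (605,240)). Next is the narrow can.

```bash
python3 -m handwheel '[-12,60,0,0,0,0,1, -24,120,0,0,0,0,1, -36,180,0,0,0,0,1, -48,240,0,0,0,0,1, -60,300,0,0,0,0,1]';python3 -m handwheel '[-11,57,0,0,0,0,1, -11,57,40,0,0,0,1, -11,57,70,0,0,0,1, -11,57,70,0,0,0,1]'; python3 -c "
from h import *
print(togo([.459,-.3525,.062],92))"
```

```text
clock: 9.52
eef_pos: [0.4686, -0.2944, 0.2115]
tcp_rot: [0.0, 1.0, 0.017, 0.0]
force: [1.5, -0.3, 0.1]
finger_gap: 0.0856
gripper_force: 0.0
clock: 10.02
eef_pos: [0.4587, -0.3491, 0.1395]
tcp_rot: [-0.001, 1.0, 0.016, -0.002]
force: [0.5, 1.0, 0.7]
finger_gap: 0.0853
gripper_force: 0.0
(array([ 0.5,  3.6, 77.5]), 'tool-y yaw', np.float64(-88.1), 'turn z', np.float64(-0.1), 'tilt', array([-0.004,  0.002, -1.   ]))
```

```bash
python3 -m handwheel '[0,3,20,0,0,0,1, 0,3,50,0,0,0,1, 0,3,75,0,0,0,1, 0,3,77,0,0,0,1, 0,3,77,0,0,0,1]'; python3 -m handwheel '[0,0,0,0,0,0,-1, 0,0,0,0,0,0,-1, 0,0,0,0,0,0,-1, 0,0,0,0,0,0,-1, 0,0,0,0,0,0,-1]' 50;  python3 -c "
from h import *
print(togo([.459,-.3525,.062],92))"
```

```text
clock: 10.65
eef_pos: [0.4606, -0.3535, 0.0657]
tcp_rot: [0.001, 1.0, 0.016, 0.001]
force: [-0.3, -0.3, 0.4]
finger_gap: 0.0856
gripper_force: 0.0
clock: 11.28
eef_pos: [0.4602, -0.3534, 0.0652]
tcp_rot: [0.0, 1.0, 0.016, 0.001]
force: [-0.3, 1.0, 7.0]
finger_gap: 0.0398
gripper_force: 49.7
(array([-1.2, -0.9,  3.2]), 'tool-y yaw', np.float64(-88.1), 'turn z', np.float64(-0.1), 'tilt', array([ 0.001, -0.001, -1.   ]))
```

```bash
python3 -m handwheel '[0,0,-10,0,0,0,-1, 0,0,-40,0,0,0,-1, 0,0,-90,0,0,0,-1, 0,0,-140,0,0,0,-1, 0,0,-190,0,0,0,-1]';  python3 -m handwheel '[5,-40,0,0,0,0,-1, 15,-100,0,0,0,0,-1, 25,-160,0,0,0,0,-1, 35,-220,0,0,0,0,-1, 45,-280,0,0,0,0,-1]';  python3 -m handwheel '[10,-60,0,0,0,0,-1, 20,-120,0,0,0,0,-1, 30,-180,0,0,0,0,-1, 40,-240,0,0,0,0,-1, 50,-300,0,0,0,0,-1]';  python3 -c "
from h import *
print(togo([.559,.3105,.25],92))"
```

```text
clock: 11.9
eef_pos: [0.4595, -0.3529, 0.2566]
tcp_rot: [0.0, 1.0, 0.016, 0.0]
force: [1.1, -0.1, -0.3]
finger_gap: 0.0399
gripper_force: 50.7
clock: 12.52
eef_pos: [0.4955, -0.0699, 0.255]
tcp_rot: [0.0, 1.0, 0.016, 0.0]
force: [1.2, 0.3, -1.1]
finger_gap: 0.0397
gripper_force: 50.7
clock: 13.15
eef_pos: [0.5357, 0.2314, 0.255]
tcp_rot: [0.0, 1.0, 0.016, 0.0]
force: [1.1, -0.7, -1.1]
finger_gap: 0.0399
gripper_force: 50.7
(array([ 25.8, -78.3,   5. ]), 'tool-y yaw', np.float64(-88.1), 'turn z', np.float64(-0.1), 'tilt', array([ 0.001, -0.   , -1.   ]))
```

```bash
python3 -m handwheel '[12,-40,0,0,0,0,-1, 25,-78,0,0,0,0,-1, 25,-78,30,0,0,0,-1, 25,-78,75,0,0,0,-1, 25,-78,95,0,0,0,-1]';  python3 -m handwheel '[0,0,0,0,0,0,-1, 0,0,0,0,0,0,-1]'; python3 - <<'E'
from h import *
print(togo([.559,.3105,.0862],92))
n="side";b,d=arm.capture(n)
c=cv2.resize(b[220:320,205:305],None,fx=6,fy=6,interpolation=cv2.INTER_CUBIC)
cv2.imwrite("pics/s5.png",c)
E
```

```text
clock: 13.78
eef_pos: [0.557, 0.3078, 0.1573]
tcp_rot: [0.001, 1.0, 0.016, -0.001]
force: [0.1, -0.3, -1.1]
finger_gap: 0.04
gripper_force: 50.7
clock: 14.02
eef_pos: [0.5588, 0.3088, 0.1607]
tcp_rot: [-0.0, 1.0, 0.016, 0.001]
force: [0.8, 0.2, -1.0]
finger_gap: 0.0396
gripper_force: 50.7
(array([ 0.1, -1.7, 74.5]), 'tool-y yaw', np.float64(-88.1), 'turn z', np.float64(-0.1), 'tilt', array([ 0.001,  0.001, -1.   ]))
```

View pics/s5.png

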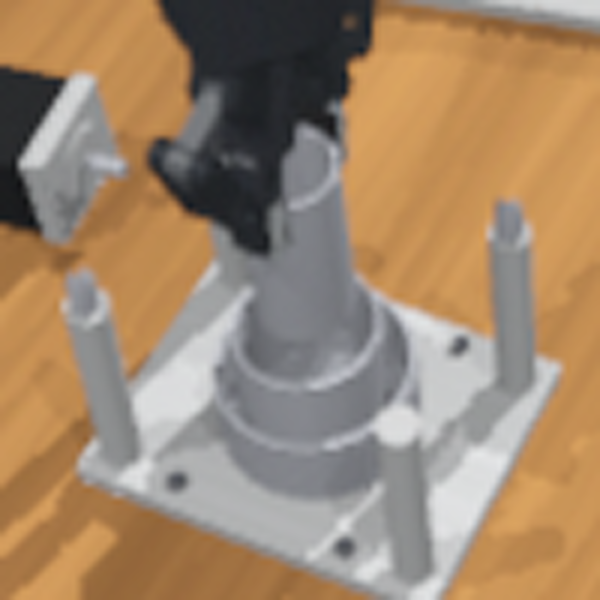

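The narrow can's bottom (centre x about 303 in the crop) is over the wide rim (centre about 307), so I'm lowering it.

```bash
python3 -m handwheel '[0,-2,20,0,0,0,-1, 0,-2,40,0,0,0,-1, 0,-2,60,0,0,0,-1, 0,-2,70,0,0,0,-1, 0,-2,70,0,0,0,-1]';  python3 -m handwheel '[0,0,2,0,0,0,-1, 0,0,4,0,0,0,-1, 0,0,4,0,0,0,-1]'
```

```text
clock: 14.7
eef_pos: [0.5583, 0.3105, 0.0896]
tcp_rot: [-0.0, 1.0, 0.016, 0.0]
force: [-0.2, 0.9, -0.3]
finger_gap: 0.0401
gripper_force: 50.8
clock: 15.08
eef_pos: [0.5587, 0.3107, 0.0863]
tcp_rot: [-0.0, 1.0, 0.016, 0.001]
force: [-1.0, -0.9, 5.3]
finger_gap: 0.04
gripper_force: 51.2
```

```bash
python3 -m handwheel '[0,0,0,0,0,0,1, 0,0,0,0,0,0,1, 0,0,0,0,0,0,1, 0,0,0,0,0,0,1]'; python3 -m handwheel '[0,0,-20,0,0,0,1, 0,0,-60,0,0,0,1, 0,0,-110,0,0,0,1, 0,0,-130,0,0,0,1]';  python3 -m handwheel '[0,60,0,0,0,-3,1, 10,120,0,0,0,-6,1, 15,180,0,0,0,-9,1, 20,240,0,0,0,-12,1, 25,300,0,0,0,-12,1]';  python3 - <<'E'
from meas import *
for n in("side","top"):
    b,d=arm.capture(n); u,v=proj(n,[.559,.31,.09])[0].astype(int)
    c=b[v-50:v+50,u-50:u+50]; cv2.imwrite(f"pics/n_{n}.png",c)
a=[cv2.imread(f"pics/n_{n}.png") for n in("side","top")]
C=clouds(); b=C["top"][0]; a.append(b[144:244,284:384]); b=C["side"][0]; a.append(b[158:258,250:350])
cv2.imwrite("pics/s6.png",cv2.resize(np.vstack([np.hstack(a[:2]),np.hstack(a[2:])]),(600,600),interpolation=cv2.INTER_CUBIC))
for n,z in(("top",.045),("side",.045)):
    P=C[n][2]; b=C[n][0]; m=(np.hypot(P[...,0]-.5935,P[...,1]+.007)<.07)&(b.max(2)<90)
    k=np.argwhere(m)[:,::-1]; w=ray(n,k,z)[:,:2]*1000
    print(n,len(k),k.mean(0),[np.round(x,1) for x in cv2.minAreaRect(w.astype(np.float32))])
    m=(np.hypot(P[...,0]-.5935,P[...,1]+.007)<.07)&(P[...,2]>.033)&(C[n][1]>0); Q=P[m]*1000
    print("cloud",len(Q),np.median(Q[:,2]),[np.round(x,1) for x in cv2.minAreaRect(Q[:,:2].astype(np.float32))])
print(togo([.593,-.007,.2],104))
E
```

```text
clock: 15.58
eef_pos: [0.5581, 0.3105, 0.0852]
tcp_rot: [0.0, 1.0, 0.016, -0.0]
force: [-0.5, 0.4, -0.3]
finger_gap: 0.0849
gripper_force: 0.0
clock: 16.08
eef_pos: [0.5592, 0.311, 0.2185]
tcp_rot: [-0.001, 1.0, 0.016, 0.002]
force: [-0.7, 0.2, -0.6]
finger_gap: 0.0857
gripper_force: 0.0
clock: 16.7
eef_pos: [0.593, 0.0095, 0.2155]
tcp_rot: [-0.0, 0.993, 0.121, 0.0]
force: [1.0, 0.3, -0.5]
finger_gap: 0.0857
gripper_force: 0.0
top 56 [333.89285714 192.53571429] [array([590.3,  -9. ]), array([94.7,  6.7]), np.float64(14.1)]
cloud 121 41.89801257902492 [array([593.3,  -9.2]), array([99.1, 12.2]), np.float64(13.9)]
side 163 [300.83435583 200.73006135] [array([586.4,   7.4]), array([99.9, 37.6]), np.float64(12.7)]
cloud 153 42.363125982861526 [array([593.5,  -4.8]), array([97.9, 17. ]), np.float64(12.5)]
(array([-2.2,  8.7, 15.4]), 'tool-y yaw', np.float64(-76.8), 'turn z', np.float64(-0.8), 'tilt', array([ 0.   , -0.005, -1.   ]))
```

View pics/s6.png

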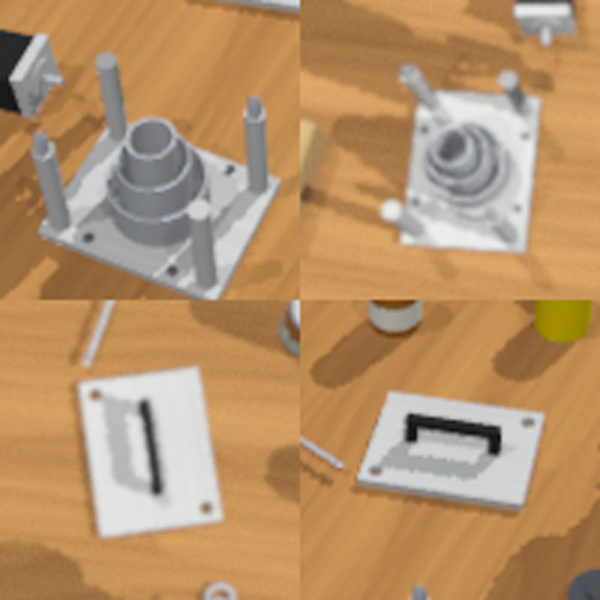

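All three cans are nested upright. The cover's holes are at its +x/+y and -x/-y corners, with yaw about 14°, and the handle is at about (0.5934, -0.007).

```bash
python3 -m handwheel '[-1,8,30,0,0,0,1, -1,8,70,0,0,0,1, -1,8,110,0,0,0,1, -1,8,110,0,0,0,1]'; python3 -c "
from h import *
print(togo([.5934,-.007,.021],104.1))"
```

```text
clock: 17.3
eef_pos: [0.5919, 0.0036, 0.1029]
tcp_rot: [-0.0, 0.993, 0.121, -0.003]
force: [-0.7, -0.0, 0.7]
finger_gap: 0.0855
gripper_force: 0.0
(array([-0.6, 10.8, 81.9]), 'tool-y yaw', np.float64(-76.1), 'turn z', np.float64(-0.2), 'tilt', array([-0.006, -0.   , -1.   ]))
```

```bash
python3 -m handwheel '[0,10,10,0,0,0,1, 0,10,35,0,0,0,1, 0,10,55,0,0,0,1, 0,10,60,0,0,0,1, 0,10,60,0,0,0,1]'; python3 -c "
from h import *
print(togo([.5934,-.007,.021],104.1))"
```

```text
clock: 17.92
eef_pos: [0.597, -0.0066, 0.0462]
tcp_rot: [0.0, 0.993, 0.121, 0.001]
force: [0.5, -0.2, -0.4]
finger_gap: 0.0858
gripper_force: 0.0
(array([-3.6, -0.5, 25.2]), 'tool-y yaw', np.float64(-76.1), 'turn z', np.float64(-0.2), 'tilt', array([ 0.001, -0.   , -1.   ]))
```

```bash
python3 -m handwheel '[-3,0,10,0,0,0,1, -3,0,22,0,0,0,1, -3,0,25,0,0,0,1, -3,0,25,0,0,0,1]'; python3 -m handwheel '[0,0,0,0,0,0,-1, 0,0,0,0,0,0,-1, 0,0,0,0,0,0,-1, 0,0,0,0,0,0,-1, 0,0,0,0,0,0,-1]' 90;  python3 -m handwheel '[0,0,0,0,0,0,-1, 0,0,0,0,0,0,-1]'; python3 -c "
from h import *
print(togo([.5934,-.007,.021],104.1))"
```

```text
clock: 18.42
eef_pos: [0.5932, -0.0069, 0.0199]
tcp_rot: [-0.0, 0.993, 0.121, -0.0]
force: [0.5, 0.3, 0.3]
finger_gap: 0.0856
gripper_force: 0.0
clock: 19.05
eef_pos: [0.5935, -0.0071, 0.0207]
tcp_rot: [0.0, 0.993, 0.121, 0.0]
force: [-1.4, -0.0, 5.1]
finger_gap: 0.0099
gripper_force: 88.3
clock: 19.3
eef_pos: [0.5935, -0.007, 0.0207]
tcp_rot: [0.0, 0.993, 0.121, 0.0]
force: [-1.1, -0.1, 5.7]
finger_gap: 0.0099
gripper_force: 88.3
(array([-0.1, -0.1, -0.3]), 'tool-y yaw', np.float64(-76.1), 'turn z', np.float64(-0.2), 'tilt', array([ 0., -0., -1.]))
```

```bash
python3 -m handwheel '[0,0,-5,0,0,0,-1, 0,0,-25,0,0,0,-1, 0,0,-70,0,0,0,-1, 0,0,-125,0,0,0,-1, 0,0,-180,0,0,0,-1]'; python3 -m handwheel '[0,0,-40,0,0,0,-1, 0,0,-50,0,0,0,-1, 0,0,-50,0,0,0,-1]'; python3 -c "
from h import *
print(togo([.5595,.3098,.25],92.1), arm.observe()['force'])"
```

```text
clock: 19.92
eef_pos: [0.5926, -0.007, 0.2016]
tcp_rot: [-0.0, 0.993, 0.121, -0.001]
force: [1.4, 0.3, -5.8]
finger_gap: 0.0105
gripper_force: 88.1
clock: 20.3
eef_pos: [0.593, -0.0069, 0.2496]
tcp_rot: [-0.0, 0.993, 0.121, -0.0]
force: [1.3, 0.9, -4.7]
finger_gap: 0.0104
gripper_force: 88.3
(array([  43.5, -315.5,   -0.4]), 'tool-y yaw', np.float64(-76.1), 'turn z', np.float64(11.8), 'tilt', array([-0.001,  0.   , -1.   ])) [ 1.3315655   0.8646799  -4.67851093]
```

```bash
python3 - <<'E'
from meas import *
from scipy.optimize import least_squares
C=clouds(); L=np.array([[70,50],[70,-50],[-70,50],[-70,-50]])/1000.
for n in("side","top"):
    b,d,P=C[n]; P=P.reshape(-1,3); P=P[(d.ravel()>0)&(np.hypot(P[:,0]-.56,P[:,1]-.31)<.12)]
    def cen(p): c,s=np.cos(p[2]),np.sin(p[2]); return p[:2]+L@np.array([[c,s],[-s,c]])
    p=np.array([.56,.3098,np.radians(2.1)])
    for it in range(4):
        S=P[(P[:,2]>.03)&(P[:,2]<.11)]; D=np.linalg.norm(S[:,None,:2]-cen(p),axis=2); S=S[D.min(1)<.018]
        f=lambda p:np.linalg.norm(S[:,None,:2]-cen(p),axis=2).min(1)-.009
        r=least_squares(f,p,loss="soft_l1",f_scale=.002); p=r.x
    A=P[(P[:,2]>.02)&(P[:,2]<.046)]; A=A[abs(np.hypot(*(A[:,:2]-p[:2]).T)-.0435)<.012]
    # tops: ray cast pixels
    f2=lambda c:np.hypot(*(A[:,:2]-c).T)-.0435
    r2=least_squares(f2,p[:2],loss="soft_l1",f_scale=.002)
    print(n,"pillars",len(S),p[:2].round(4),np.degrees(p[2]).round(2),np.std(f(p)).round(4))
    # base outline: bright low-saturation pixels, cast at z=.012; edge lines by percentile in stand axes
    g=C[n][0].astype(int); Z=C[n][2][...,2]; m=(C[n][1]>0)&(abs(Z-.011)<.008)&(np.ptp(g,axis=2)<35)&(g.min(2)>90)
    k=np.argwhere(m)[:,::-1]; w=ray(n,k,.012)[:,:2]; w=w[np.hypot(*(w-p[:2]).T)<.12]
    print(len(w),[np.round(x,1) for x in cv2.minAreaRect((w*1000).astype(np.float32))])
E
```

```text
side pillars 533 [0.5603 0.3107] 2.19 0.001
1976 [array([558.4, 312.3]), array([171.7, 133.7]), np.float64(2.3)]
top pillars 188 [0.5604 0.3076] 2.08 0.0007
1621 [array([558.9, 306.4]), array([170.7, 131.4]), np.float64(2.0)]
```

```bash
python3 -m handwheel '[10,-60,0,0,0,3,-1, 17,-120,0,0,0,6,-1, 25,-180,0,0,0,9,-1, 33,-230,0,0,0,11.8,-1, 33,-230,0,0,0,11.8,-1]'; python3 -c "
from h import *
print(togo([.5595,.3098,.25],92.1))"
```

```text
clock: 20.92
eef_pos: [0.5676, 0.2301, 0.2473]
tcp_rot: [-0.001, 1.0, 0.022, -0.002]
force: [0.2, -1.1, -4.1]
finger_gap: 0.0102
gripper_force: 88.5
(array([ -4.6, -79.9,  -2.6]), 'tool-y yaw', np.float64(-87.5), 'turn z', np.float64(0.4), 'tilt', array([-0.005,  0.001, -1.   ]))
```

```bash
python3 -m handwheel '[-3,-40,0,0,0,0.4,-1, -5,-79,0,0,0,0.4,-1, -5,-79,20,0,0,0.4,-1, -5,-79,45,0,0,0.4,-1, -5,-79,55,0,0,0.4,-1]';python3 -m handwheel '[0,0,5,0,0,0,-1, 0,0,5,0,0,0,-1]'; python3 - <<'E'
from meas import *
print(togo([.5592,.3093,.1807],92.15))
s=arm.observe(); R_=R.from_quat(np.roll(s["tcp_rot"],-1)).as_matrix(); zt=s["eef_pos"][2]-.0207+.010
C=clouds()
for n in("side","top"):
    b,d=arm.capture(n); np.savez(f"{n}1.npz",b=b,d=d); P=world(n,d); g=b.astype(int)
    m=(d>0)&(abs(P[...,2]-zt)<.007)&(np.ptp(g,axis=2)<35)&(g.min(2)>90)&(np.hypot(P[...,0]-.56,P[...,1]-.31)<.125)
    w=ray(n,np.argwhere(m)[:,::-1],zt)[:,:2]
    print(n,len(w),[np.round(x,1) for x in cv2.minAreaRect((w*1000).astype(np.float32))])
b=np.load("side1.npz")["b"]; u,v=proj("side",[.5592,.3093,.16])[0].astype(int)
cv2.imwrite("pics/s7.png",cv2.resize(b[v-60:v+60,u-70:u+70],None,fx=5,fy=5,interpolation=cv2.INTER_CUBIC)); print(u,v)
E
```

```text
clock: 21.55
eef_pos: [0.5612, 0.3013, 0.1918]
tcp_rot: [0.002, 1.0, 0.014, -0.002]
force: [0.9, -1.2, -3.8]
finger_gap: 0.0101
gripper_force: 88.6
clock: 21.8
eef_pos: [0.5626, 0.3027, 0.1902]
tcp_rot: [0.0, 1.0, 0.014, -0.0]
force: [-0.9, -0.2, -4.5]
finger_gap: 0.0102
gripper_force: 88.6
(array([-3.2, -6.7,  9.5]), 'tool-y yaw', np.float64(-88.3), 'turn z', np.float64(-0.5), 'tilt', array([-0., -0., -1.]))
side 2560 [array([561.3, 306.8]), array([173.1, 133.8]), np.float64(1.7)]
top 676 [array([578.4, 244.7]), array([182.8,  69.9]), np.float64(25.9)]
253 253
```

View pics/s7.png

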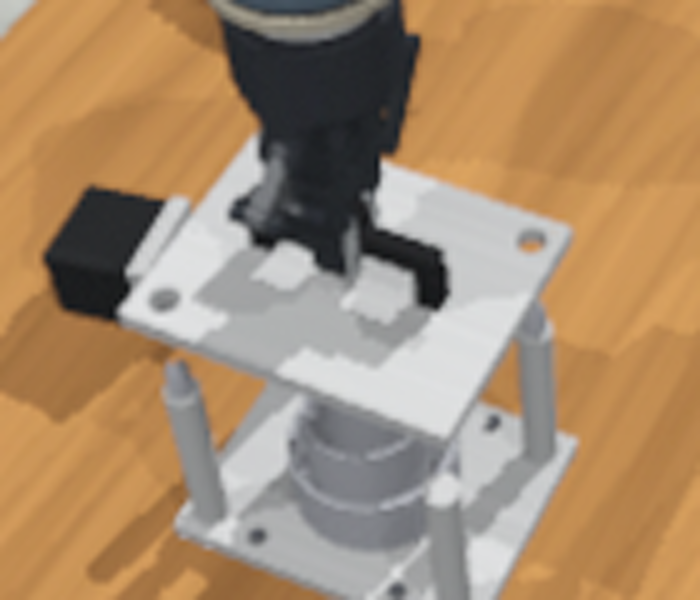

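The cover is about 25 mm above the pins, with holes at crop (164,299) and (532,240) and the left pin top at (176,365). I'll compare holes with pins using rays in the same camera.

```bash
python3 - <<'E'
from h import *
h=ray("side",[(183+164/5,193+299/5),(183+532/5,193+240/5)],.1795)[:,:2]*1000
p=ray("side",[(218.35,266.3),(289.75,254.25)],.141)[:,:2]*1000
print(h.round(1),p.round(1),(p-h).round(1),(p-h).mean(0), [np.degrees(np.arctan2(*(q[0]-q[1])[::-1]))-35.54 for q in(h,p)])
print(togo([.5592,.3093,.1807],92.15))
E
```

```text
[[629.4 356.1]
 [492.2 251.8]] [[623.5 364.7]
 [488.  260.8]] [[-5.9  8.5]
 [-4.2  9. ]] [-5.05910968  8.74721333] [np.float64(1.7129654819842628), np.float64(1.9450273431237974)]
(array([-3.5, -6.4, 10.3]), 'tool-y yaw', np.float64(-88.3), 'turn z', np.float64(-0.5), 'tilt', array([ 0.001,  0.001, -1.   ]))
```

```bash
python3 -m handwheel '[-4,-7,0,0,0,-0.4,-1, -4,-7,8,0,0,-0.4,-1, -4,-7,18,0,0,-0.4,-1, -4,-7,22,0,0,-0.4,-1, -4,-7,22,0,0,-0.4,-1]';  python3 - <<'E'
from h import *
print(togo([.5588,.3098,.1627],92.1))
s=arm.observe(); e=s["eef_pos"]; r=R.from_quat(np.roll(s["tcp_rot"],-1)).as_matrix(); zt=e[2]-.0207+.010
ux=r[:2,0]; uy=-r[:2,1]
b,d=arm.capture("side"); gr=b.min(2).astype(float); off=np.array([-.0013,.004])
out=[]
for sx in(1,-1):
    c=e[:2]+off+sx*(.07*ux+.05*uy); q=proj("side",[*c,zt])[0]; u,v=q.round().astype(int)
    w=cv2.resize(b[v-6:v+7,u-6:u+7],None,fx=8,fy=8,interpolation=cv2.INTER_CUBIC).min(2).astype(float)
    bg=np.percentile(w,75); m=np.clip(bg-30-w,0,60); yy,xx=np.mgrid[:104,:104]; m[np.hypot(xx-52,yy-52)>32]=0
    cu=(u-6+((m*xx).sum()/m.sum()+.5)/8-.5, v-6+((m*yy).sum()/m.sum()+.5)/8-.5); out.append(cu); print(q.round(1),np.round(cu,2),bg,w.min(),m.sum())
h=ray("side",out,zt)[:,:2]*1000; p=ray("side",[(218.35,266.3),(289.75,254.25)],.141)[:,:2]*1000
print(h.round(1),(p-h).round(1),(p-h).mean(0).round(1),np.hypot(*(h[0]-h[1])))
P=world("side",d);g=b.astype(int)
m=(d>0)&(abs(P[...,2]-zt)<.007)&(np.ptp(g,axis=2)<35)&(g.min(2)>90)&(np.hypot(P[...,0]-.56,P[...,1]-.31)<.125)
w=ray("side",np.argwhere(m)[:,::-1],zt)[:,:2]; print([np.round(x,1) for x in cv2.minAreaRect((w*1000).astype(np.float32))])
E
```

```text
clock: 22.52
eef_pos: [0.558, 0.3096, 0.1677]
tcp_rot: [0.0, 1.0, 0.018, -0.0]
force: [0.5, -0.2, -3.9]
finger_gap: 0.0103
gripper_force: 88.7
(array([ 0.8, -0.1,  5. ]), 'tool-y yaw', np.float64(-87.9), 'turn z', np.float64(-0.0), 'tilt', array([-0.001, -0.001, -1.   ]))
[216.5 262.5] [216.87 261.68] 223.0 13.0 74727.0
[289.2 250.2] [289.68 249.4 ] 201.0 87.0 51572.0
[[625.4 363.8]
 [488.8 258.5]] [[-1.9  0.9]
 [-0.8  2.2]] [-1.3  1.6] 172.4268773318772
[array([556.9, 314. ]), array([172.8, 134.7]), np.float64(2.1)]
```

The two estimates cancel out, so I'm staying at this position and lowering in small steps, watching the force.

```bash
python3 -m handwheel '[0,0,2,0,0,0,-1, 0,0,4,0,0,0,-1, 0,0,6,0,0,0,-1, 0,0,8,0,0,0,-1, 0,0,8,0,0,0,-1]'
```

```text
clock: 23.2
eef_pos: [0.5581, 0.3098, 0.1601]
tcp_rot: [0.0, 1.0, 0.018, -0.0]
force: [0.5, 0.4, -3.4]
finger_gap: 0.0101
gripper_force: 88.7
```

```bash
python3 -m handwheel '[0,0,1,0,0,0,-1, 0,0,2,0,0,0,-1, 0,0,3,0,0,0,-1, 0,0,3,0,0,0,-1]';  python3 -m handwheel '[0,0,1,0,0,0,-1, 0,0,2,0,0,0,-1, 0,0,2,0,0,0,-1]'
```

```text
clock: 23.7
eef_pos: [0.5582, 0.3098, 0.1572]
tcp_rot: [0.0, 1.0, 0.018, -0.0]
force: [0.2, -0.1, -3.9]
finger_gap: 0.0105
gripper_force: 88.7
clock: 24.08
eef_pos: [0.5583, 0.3098, 0.1552]
tcp_rot: [0.0, 1.0, 0.018, 0.0]
force: [0.6, -0.8, -4.2]
finger_gap: 0.01
gripper_force: 88.8
```

```bash
python3 -m handwheel '[0,0,1,0,0,0,-1, 0,0,2,0,0,0,-1, 0,0,2,0,0,0,-1]';  python3 -m handwheel '[0,0,1,0,0,0,-1, 0,0,2,0,0,0,-1, 0,0,2,0,0,0,-1]'
```

```text
clock: 24.45
eef_pos: [0.5584, 0.3097, 0.1533]
tcp_rot: [0.0, 1.0, 0.018, 0.0]
force: [0.8, -1.2, -4.6]
finger_gap: 0.0105
gripper_force: 88.7
clock: 24.82
eef_pos: [0.5584, 0.3097, 0.1512]
tcp_rot: [0.0, 1.0, 0.018, 0.0]
force: [2.3, -2.3, -3.8]
finger_gap: 0.0103
gripper_force: 88.8
```

```bash
python3 -m handwheel '[0.5,0.5,1,0,0,0,-1, 0.5,0.5,3,0,0,0,-1, 0.5,0.5,4,0,0,0,-1, 0.5,0.5,4,0,0,0,-1]';  python3 -m handwheel '[0,0,2,0,0,0,-1, 0,0,4,0,0,0,-1, 0,0,6,0,0,0,-1, 0,0,6,0,0,0,-1]'
```

```text
clock: 25.32
eef_pos: [0.5585, 0.3095, 0.1471]
tcp_rot: [0.0, 1.0, 0.018, -0.0]
force: [-0.1, -0.0, -5.2]
finger_gap: 0.0103
gripper_force: 88.7
clock: 25.82
eef_pos: [0.5586, 0.3094, 0.1411]
tcp_rot: [0.0, 1.0, 0.018, -0.0]
force: [0.2, 0.4, -3.7]
finger_gap: 0.0099
gripper_force: 88.7
```

```bash
python3 -m handwheel '[0,0,1,0,0,0,-1, 0,0,2,0,0,0,-1, 0,0,2,0,0,0,-1]';  python3 -m handwheel '[0,0,0.5,0,0,0,-1, 0,0,1,0,0,0,-1, 0,0,1,0,0,0,-1]'
```

```text
clock: 26.2
eef_pos: [0.5587, 0.3094, 0.1393]
tcp_rot: [0.0, 1.0, 0.018, -0.0]
force: [-0.5, 0.6, -3.7]
finger_gap: 0.0103
gripper_force: 88.7
clock: 26.58
eef_pos: [0.5588, 0.3094, 0.1387]
tcp_rot: [-0.0, 1.0, 0.018, 0.0]
force: [-1.8, -1.0, 1.2]
finger_gap: 0.0102
gripper_force: 89.5
```

```bash
python3 -m handwheel '[0,0,0.5,0,0,0,-1, 0,0,0.5,0,0,0,-1]'; python3 -m handwheel '[0,0,0,0,0,0,1, 0,0,0,0,0,0,1, 0,0,0,0,0,0,1, 0,0,0,0,0,0,1]'; python3 -m handwheel '[0,0,-15,0,0,0,1, 0,0,-50,0,0,0,1, 0,0,-90,0,0,0,1]'; python3 -m handwheel '[0,60,0,0,0,0,1, 0,120,0,0,0,0,1, 0,180,0,0,0,0,1, 0,240,0,0,0,0,1, 0,240,0,0,0,0,1]'; python3 - <<'E'
from meas import *
C=clouds()
for n in("side","top"):
    b,d=arm.capture(n); P=world(n,d); g=b.astype(int)
    cv2.imwrite(f"pics/end_{n}.png",b)
    near=(d>0)&(np.hypot(P[...,0]-.56,P[...,1]-.31)<.125)
    m=near&(abs(P[...,2]-.128)<.009)&(np.ptp(g,axis=2)<35)&(g.min(2)>120)
    k=np.argwhere(m); w=ray(n,k[:,::-1],.128)[:,:2]; Q=P[m]
    A=np.c_[Q[:,:2]-[.5588,.3094],np.ones(len(Q))]; f=np.linalg.lstsq(A,Q[:,2],rcond=None)[0]
    print(n,len(w),[np.round(x,1) for x in cv2.minAreaRect((w*1000).astype(np.float32))],"plane slope deg, z",np.degrees(f[:2]).round(2),f[2].round(4))
    # table plane slope as reference for tilt, and changed pixels elsewhere
    t=(d>0)&(abs(P[...,2])<.006)&(P[...,0]>.4)&(P[...,0]<.8)&(abs(P[...,1])<.5); Q=P[t]; A=np.c_[Q[:,:2]-[.5588,.3094],np.ones(len(Q))]
    f=np.linalg.lstsq(A,Q[:,2],rcond=None)[0]; print(" table",np.degrees(f[:2]).round(2),f[2].round(4))
    df=(abs(g-C[n][0].astype(int)).max(2)>60).astype(np.uint8); 
    for c in cv2.findContours(cv2.morphologyEx(df,cv2.MORPH_OPEN,np.ones((3,3))),0,2)[0]:
        if cv2.contourArea(c)>15: print("  changed",cv2.boundingRect(c))
E
```

```text
clock: 26.82
eef_pos: [0.5588, 0.3094, 0.1387]
tcp_rot: [-0.0, 1.0, 0.018, 0.0]
force: [-4.2, -1.8, 6.5]
finger_gap: 0.0101
gripper_force: 90.4
clock: 27.32
eef_pos: [0.5588, 0.3094, 0.1377]
tcp_rot: [-0.0, 1.0, 0.018, -0.0]
force: [0.7, 0.5, 0.8]
finger_gap: 0.0813
gripper_force: 0.0
clock: 27.7
eef_pos: [0.5586, 0.3093, 0.2295]
tcp_rot: [0.0, 1.0, 0.018, -0.0]
force: [0.8, 1.0, 0.3]
finger_gap: 0.085
gripper_force: 0.0
clock: 28.32
eef_pos: [0.5679, 0.0631, 0.2292]
tcp_rot: [0.001, 1.0, 0.014, 0.001]
force: [0.4, 1.4, 0.0]
finger_gap: 0.0853
gripper_force: 0.0
side 2908 [array([557.5, 313.9]), array([173.3, 134.5]), np.float64(2.1)] plane slope deg, z [ 0.27 -0.24] 0.1276
 table [0.09 0.02] -0.0003
  changed (244, 288, 16, 7)
  changed (242, 275, 14, 11)
  changed (267, 274, 6, 8)
  changed (253, 268, 13, 5)
  changed (211, 266, 5, 8)
  changed (544, 259, 7, 6)
  changed (292, 252, 5, 8)
  changed (216, 233, 76, 46)
  changed (482, 189, 15, 45)
  changed (269, 188, 62, 39)
  changed (402, 180, 9, 10)
  changed (406, 165, 6, 7)
  changed (491, 144, 20, 40)
  changed (558, 140, 22, 9
[... 448 characters left out ...]
changed (318, 10, 9, 8)
  changed (582, 8, 6, 5)
  changed (291, 3, 7, 5)
  changed (540, 0, 21, 9)
  changed (501, 0, 21, 18)
  changed (469, 0, 7, 12)
  changed (273, 0, 148, 44)
top 2303 [array([558.4, 307. ]), array([171.3, 131.3]), np.float64(1.9)] plane slope deg, z [-0.03  0.15] 0.1258
 table [-0.01 -0.03] -0.0016
  changed (320, 392, 13, 8)
  changed (591, 387, 33, 13)
  changed (338, 377, 189, 23)
  changed (298, 369, 28, 17)
  changed (532, 362, 108, 38)
  changed (551, 317, 52, 35)
  changed (432, 237, 21, 16)
  changed (432, 191, 26, 24)
  changed (222, 185, 5, 16)
  changed (232, 180, 11, 7)
  changed (216, 157, 36, 25)
  changed (201, 157, 17, 57)
  changed (247, 104, 111, 273)
```

The cover is level: its top reads 0.1276 m against a nominal 0.128, tilt about 0.2°, and it is centred on the stand. The gripper is clear, so I'm handing in.

```bash
python3 -c "
from rig import arm
print(arm.job_done())"
```

```text
the job is handed in; nothing more can be done
None
```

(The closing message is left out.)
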